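# Cull the misshapen kettle spouts

## Task

Check the batch of kettle spouts standing on the plywood board by their shape: drop the two that were cut short into the blue scrap bin, and stand the one with the bent nose upright on its flange in the yellow tray, to be straightened later. Leave the good spouts standing where they are, and do not disturb the loose matchbox and screwdriver around the board.

Things in the scene. Friction and masses are not known exactly. Their poses are not given: they have to be found in the camera images.
- good_0: A good flanged aluminium spout, standing on its flange on the board: flange 40 mm across and 3 mm thick, above it a straight cone 30 mm across tapering to 20 mm, open mouth at the top; total height 60 mm, 60 g. Origin at the centre of the flange's underside, z up along the spout.
- good_1: A good flanged aluminium spout, standing on its flange on the board: flange 40 mm across and 3 mm thick, above it a straight cone 30 mm across tapering to 20 mm, open mouth at the top; total height 60 mm, 60 g. Origin at the centre of the flange's underside, z up along the spout.
- good_2: A good flanged aluminium spout, standing on its flange on the board: flange 40 mm across and 3 mm thick, above it a straight cone 30 mm across tapering to 20 mm, open mouth at the top; total height 60 mm, 60 g. Origin at the centre of the flange's underside, z up along the spout.
- good_3: A good flanged aluminium spout, standing on its flange on the board: flange 40 mm across and 3 mm thick, above it a straight cone 30 mm across tapering to 20 mm, open mouth at the top; total height 60 mm, 60 g. Origin at the centre of the flange's underside, z up along the spout.
- short_0: A spout that was cut short, standing on its flange on the board: same 40 mm x 3 mm flange and same cone (30 mm across at the flange) but total height only 40 mm, mouth 23.5 mm across; 60 g, the mass varies by a third. Origin at the centre of the flange's underside, z up.
- short_1: A spout that was cut short, standing on its flange on the board: same 40 mm x 3 mm flange and same cone (30 mm across at the flange) but total height only 40 mm, mouth 23.5 mm across; 60 g, the mass varies by a third. Origin at the centre of the flange's underside, z up.
- bent_0: The spout with the bent nose, standing on its flange on the board: same 40 x 3 mm flange and cone (30 mm across at the flange, 25 mm at the kink), straight up to 32 mm, then the upper 30 mm leans 35 degrees towards the body's own +x; about 62 mm high, nose reaching 26 mm from the axis. 60 g, varying by a third. Origin at the centre of the flange's underside, z up.
- board: Fixed plywood board 140 (x) x 300 (y) mm on which the seven spouts stand, in two rows along its y; its floor is 6 mm above the bench, the lip round it 10 mm high and 6 mm wide. Spouts are about 70 to 75 mm apart. Origin at the centre of its underside.
- scrap_bin: Fixed square blue sheet-metal scrap bin, 130 x 130 mm outside, 124 x 124 mm inside, open at the top, walls with rolled rim 62 mm high, floor 3 mm above the bench. Origin at the centre of its underside.
- rework_tray: Fixed low yellow sheet-metal tray, 130 x 130 mm outside, 124 x 124 mm inside, 3 mm thick floor (its top 3 mm above the bench), walls with rolled rim 16 mm high. Origin at the centre of its underside.
- matchbox: Bystander: loose matchbox, 36 x 52 x 14 mm, right of the board. Origin at the centre of its underside.
- driver_yellow: Bystander: loose screwdriver with yellow handle, 170 mm long along its own y, 29 mm high, left of the board. Origin at the centre of its underside.
There are look-alikes about, which are no part of the job. Leave any red or turquoise look-alike of the bent_0 alone.

How it is judged:
By the outcome, as a careful person would: the job done as asked, in the order asked, and still so for the second after the job is handed in, with the robot touching nothing.
It also fails if it takes over 61 s, if anything falls off the work surface, if the arm or the gripper's body presses on something with over 40 N, if the wrist force passes 120 N, or if a joint passes its speed limit or range.

## Robot

A 6-joint arm with a two-finger parallel gripper is mounted at the origin on a cart in front of the work surface, level with it; the furniture and walls round the work are solid. World frame = base frame: x ahead of the robot, y to its left, z up, the work surface at z = 0. Lengths are in m, angles in rad, forces in N, time in s.
With the tool pointing down it reaches from about 0.35 to 0.85 m from the base axis. Payload 8.1 kg.
Tool frame: the origin (TCP) lies on the mounting face of the last link; the fingertips stand 186 mm ahead of it and the grasp point (between the pads) lies 167 mm ahead of it (robot.finger_overhang is the distance from the TCP to the fingertips, in m); z points along the fingers, y is the line along which they close (so a half turn about z gives the same grasp; the last joint's range is limited). The gripper opens to 93 mm and grips with 3 to 60 N. Pads are 15 mm wide; open, the fingers measure 128 mm over their backs; the gripper's body (75 mm by 188 mm) begins 65 mm behind the grasp point.
Start: joints at [1.017, 0.13, 1.488, -0, 1.523, -0.085], TCP at [0.271, 0.535, 0.405] pointing down, gripper open.
Joint ranges: [-2.96, 2.96], [-0.89, 2.26], [0.02, 2.5], [-1.34, 4.48], [0, 2.73], [-2.66, 2.66]. Speed limits (rad/s): [2.39, 2.39, 2.79, 3.14, 3.14, 3.14].

## Interface

Orientations are given as a rotation vector (axis times angle).
In Python, from plant import readout, read_camera, get_calibration, job, robot gives the robot as it stands.
- The arm moves only by the shell command python3 -m handwheel 'ROWS' [FORCE]. ROWS is JSON, a list of rows, each a list of 5 numbers: the shift along the world's x, y, z in cm, then the turn about the world's z in rad, then the closure, from 0 (fully open) to 1 (shut). In form: [[tx, ty, tz, spin, gripper], ...]. A call has 1 to 10 rows; each row shifts and turns the commanded pose from where the row before left it; what a row does not reach is not made up. A row lasts 1/8 s, in which the tool goes at most 62.5 mm and 10.7 degrees, less where a joint would pass 70% of its speed; a pose out of reach is approached as far as the arm can. A call is refused whole if a number of a shift passes 6.25 or a number of a turn 0.188, either way. A call with a gripper value outside its range is refused whole. The fingers move at their own pace and stop on an object; FORCE is the grip in N (left out, the last holds). Time passes only in rows, so rows that do not move let the fingers close. It gives the time, the measured TCP pose, the force, the opening and the grip force at its end, in the units of the state.
- readout.read_state(): the state, without advancing time (a new reading comes with each control period).
- read_camera(name): name is "scene" or "top"; returns the picture (384x512x3 uint8, red, green, blue); there is no depth.
- get_calibration(name): a dict with "fovy" (degrees; the focal length in pixels is half the picture's height over the tangent of half this angle, whatever the lens; pixels are square), "cx", "cy" (the principal point, pixels), "dist_coeffs" ([k1, k2, p1, p2, k3] as OpenCV has them; the pictures are not rectified), "pose" (4x4, takes a point from camera to world coordinates). Camera axes: x right, y down, z forward; pixel columns grow to the right and rows downward; lengths in m; the calibration is good to about 2 mm. A picture is of the moment at which its call begins. get_calibration takes no time and is no camera call.
- job.close_job(): hands the job in; it is judged then, once.
The state is a dict: "t": time; "q": joint angles; "dq": joint speeds; "joint_torque": joint torques, N m; "tool_pos": TCP position; "orientation": TCP orientation; "force": force on the tool from outside, world axes, zero at the start; "wrist_torque": the same for the moment, N m; "opening": finger opening in m; "gripper_force": force on a finger pad.
Only numpy, scipy, OpenCV 4.12 (cv2) and the standard library are available. Lean on these libraries where they do the work, as an engineer would, in place of code of your own. Each camera call takes 0.05 s, during which the arm holds its last target. There are 200 camera calls.

## Working session

There is one attempt and no reset: what is moved stays moved. The work goes in short steps, Python scripts to look and compute and a shell command to move; the robot and the scene stay as the last step left them, time stands still between calls to the robot, and variables do not carry over. Pictures are saved under pics/ and viewed, at most 10 in all, crops included, and the job is handed in when it is done.

```bash
mkdir -p pics; python3 - <<'E'
from plant import readout, read_camera, get_calibration
import cv2,numpy as np
for n in("scene","top"):
    im=read_camera(n); cv2.imwrite(f"pics/{n}0.png",cv2.resize(im[:,:,::-1],(800,600),interpolation=cv2.INTER_CUBIC)); np.save(f"pics/{n}0.npy",im)
    c=get_calibration(n);print(n,c["fovy"],c["cx"],c["cy"],c["dist_coeffs"],np.round(c["pose"],3).tolist())
s=readout.read_state();print(s["t"],s["tool_pos"],s["orientation"],s["opening"])
E
```

```text
scene 51.216478071719834 253.68568390391223 187.40084079409368 [0.03324599 0.         0.         0.         0.        ] [[0.91, -0.155, 0.384, 0.186], [-0.414, -0.365, 0.834, -0.801], [0.011, -0.918, -0.396, 0.455], [0.0, 0.0, 0.0, 1.0]]
top 53.97264551159593 251.76977168508074 186.24937847009554 [0.00337812 0.         0.         0.         0.        ] [[-0.004, -0.994, 0.106, 0.466], [-1.0, 0.004, -0.006, 0.043], [0.006, -0.106, -0.994, 1.073], [0.0, 0.0, 0.0, 1.0]]
0.1 [0.27097487 0.53510397 0.40381773] [-7.29524919e-01 -3.05523791e+00  2.44234081e-03] 0.09344481458525165
```

View pics/top0.png

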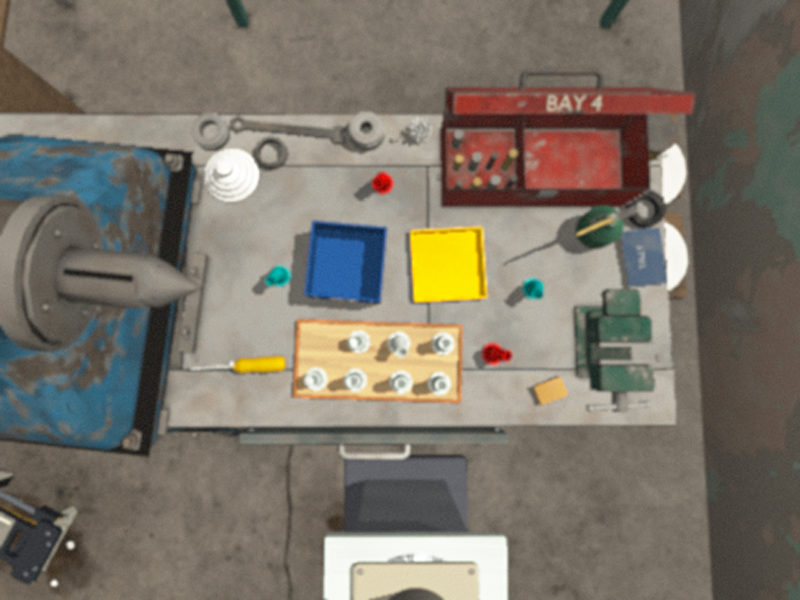

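View pics/scene0.png

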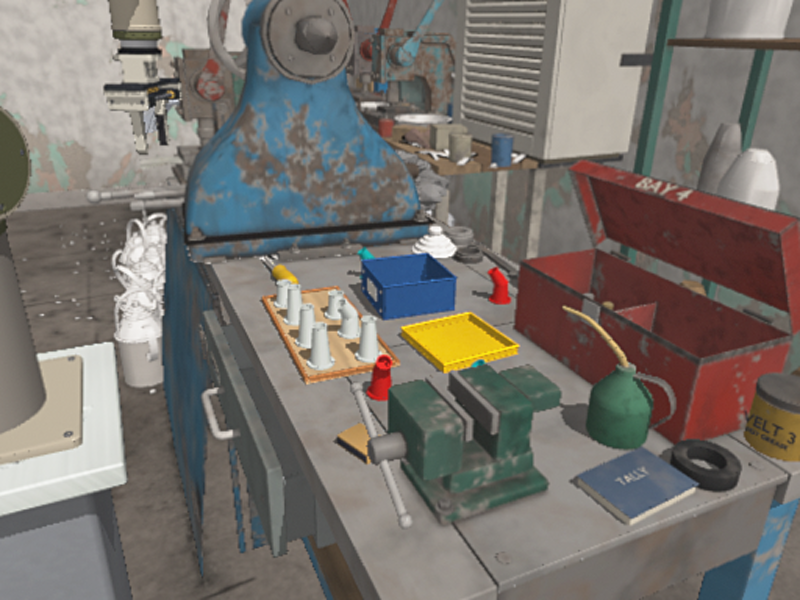

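The top view shows the board around (380,360) with seven spouts in 2 rows, the blue bin at (346,262), and the yellow tray at (448,265). The red and turquoise pieces are look-alikes. The scene view shows the short and bent spouts. I'll zoom in next.

```bash
python3 - <<'E'
import cv2,numpy as np
t=np.load("pics/top0.npy")[200:262,182:300,::-1]; s=np.load("pics/scene0.npy")[170:250,160:262,::-1]
a=cv2.resize(t,None,fx=6.5,fy=6.5,interpolation=cv2.INTER_CUBIC);cv2.imwrite("pics/tc.png",a)
b=cv2.resize(s,None,fx=7,fy=7,interpolation=cv2.INTER_CUBIC);cv2.imwrite("pics/sc.png",b);print(a.shape,b.shape)
E
```

```text
(403, 767, 3) (560, 714, 3)
```

View pics/tc.png

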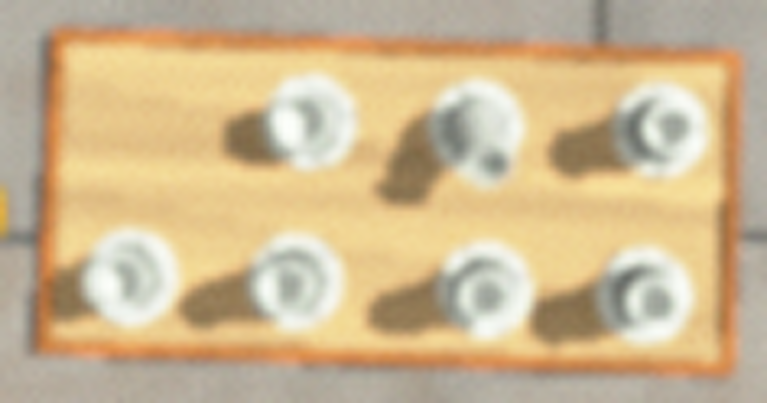

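View pics/sc.png

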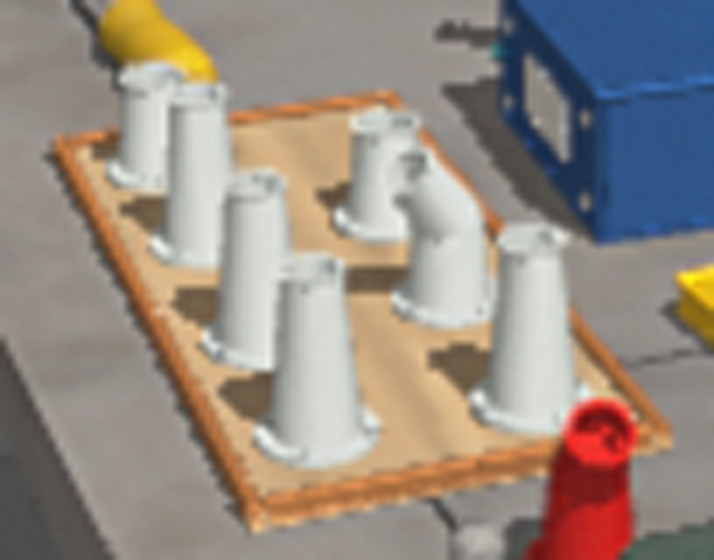

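Top crop: short spouts are at (311,122) and (129,278), and the bent one is at (477,128) with its nose at (492,162). The scene crop confirms this, with short flanges near (378,222) and (150,175) and the bent flange near (443,307).

```bash
cat > h.py <<'E'
import cv2,numpy as np
from plant import get_calibration
def ray(n,uv):
    c=get_calibration(n);f=192/np.tan(np.radians(c["fovy"]/2))
    K=np.array([[f,0,c["cx"]],[0,f,c["cy"]],[0,0,1]])
    p=cv2.undistortPoints(np.array([[uv]],float),K,np.array(c["dist_coeffs"]))[0,0]
    P=np.array(c["pose"]);return P[:3,3],P[:3,:3]@np.r_[p,1]
def at(n,uv,z):
    o,d=ray(n,uv);return np.round(o+d*(z-o[2])/d[2],4)
def tri(a,b):
    (o1,d1),(o2,d2)=ray("top",a),ray("scene",b)
    s=np.linalg.lstsq(np.c_[d1,-d2],o2-o1,rcond=None)[0];p,q=o1+s[0]*d1,o2+s[1]*d2
    return np.round((p+q)/2,3),round(np.linalg.norm(p-q),3)
full=lambda u,v:((u+.5)/1.5625-.5,(v+.5)/1.5625-.5)
tc=lambda u,v:((u+.5)/6.5-.5+182,(v+.5)/6.5-.5+200)
sc=lambda u,v:((u+.5)/7-.5+160,(v+.5)/7-.5+170)
E
python3 - <<'E'
from h import *
for n,u,v in[("shortA",311,122),("shortB",129,278),("bent",477,128),("gBackR",661,129),("g1",297,281),("g2",485,289),("g3",645,294)]:print(n,at("top",tc(u,v),.009))
print("nose",at("top",tc(492,164),.06))
for n,u,v in[("shortA",378,222),("shortB",150,172),("bent",443,305)]:print("scene",n,at("scene",sc(u,v),.009))
for c in[(55,35),(740,55),(732,372),(40,348)]:print("board",at("top",tc(*c),.01))
for c in[(312,222),(386,227),(382,302),(307,296)]:print("bin",at("top",full(*c),.062))
for c in[(410,229),(484,227),(487,300),(412,303)]:print("tray",at("top",full(*c),.016))
print("spindle tip",tri(full(200,287),full(315,38)))
print("press edge",at("top",full(148,452),.03),at("top",full(190,152),.03))
print("driver",at("top",full(284,364),.015),"redR",at("top",full(497,354),.02),"turqL",at("top",full(277,276),.03))
from plant import readout
from scipy.spatial.transform import Rotation as R
print(R.from_rotvec(readout.read_state()["orientation"]).as_matrix().round(3))
E
```

```text
shortA [0.4888 0.1003 0.009 ]
shortB [0.4224 0.1782 0.009 ]
bent [0.4859 0.0285 0.009 ]
gBackR [ 0.4852 -0.0511  0.009 ]
g1 [0.4208 0.1061 0.009 ]
g2 [0.417  0.0254 0.009 ]
g3 [ 0.4146 -0.0433  0.009 ]
nose [0.4702 0.0231 0.06  ]
scene shortA [0.4855 0.0958 0.009 ]
scene shortB [0.42   0.1726 0.009 ]
scene bent [0.484 0.023 0.009]
board [0.5268 0.2112 0.01  ]
board [ 0.517  -0.0858  0.01  ]
board [ 0.3815 -0.0801  0.01  ]
board [0.393  0.2158 0.01  ]
bin [0.6959 0.1795 0.062 ]
bin [0.6866 0.0503 0.062 ]
bin [0.5552 0.0575 0.062 ]
bin [0.5661 0.1867 0.062 ]
tray [0.6928 0.0068 0.016 ]
tray [ 0.6961 -0.1284  0.016 ]
tray [ 0.5622 -0.1311  0.016 ]
tray [0.5573 0.0042 0.016 ]
spindle tip (array([0.531, 0.255, 0.429]), np.float64(0.019))
press edge [0.2999 0.4621 0.03  ] [0.8336 0.4071 0.03  ]
driver [0.4492 0.2329 0.015 ] redR [ 0.4653 -0.1462  0.02  ] turqL [0.6053 0.2451 0.03  ]
[[-0.892  0.452 -0.001]
 [ 0.452  0.892 -0.001]
 [ 0.    -0.002 -1.   ]]
```

```bash
python3 -m handwheel '[[0.5,-6,0,-0.186,0],[0.5,-6,0,-0.186,0],[0.5,-6,0,-0.186,0],[0.5,-6,0,-0.186,0],[4.3,-3.9,0,0,0],[4.3,-3.9,0,0,0],[4.3,-3.9,0,0,0],[0,0,0,0,0]]' 20
```

```text
t: 1.1
tool_pos: [0.422, 0.1755, 0.4042]
orientation: [1.797, 2.577, -0.002]
force: [-0.5, 0.4, 0.0]
opening: 0.0932
gripper_force: 0.0
```

```bash
python3 -m handwheel '[[0,0.2,-5,0,0],[0,0,-5,0,0],[0,0,-4,0,0],[0,0,0,0,0]]' && python3 - <<'E'
from plant import read_camera
import cv2,numpy as np
a=read_camera("top")[170:270,165:300,::-1];b=read_camera("scene")[120:260,130:300,::-1]
a=cv2.resize(a,(0,0),fx=4,fy=4,interpolation=2);b=cv2.resize(b,(0,0),fx=2.8,fy=2.8,interpolation=2)[:400]
h=max(len(a),len(b));im=np.zeros((h,a.shape[1]+b.shape[1],3),np.uint8);im[:len(a),:a.shape[1]]=a;im[:len(b),a.shape[1]:]=b
im=im[:, :];s=800/im.shape[1];cv2.imwrite("pics/c1.png",cv2.resize(im,None,fx=s,fy=s));print(s,im.shape)
E
```

```text
t: 1.6
tool_pos: [0.4176, 0.1803, 0.2613]
orientation: [-1.786, -2.578, 0.009]
force: [0.1, -0.1, 1.0]
opening: 0.093
gripper_force: 0.0
0.7874015748031497 (400, 1016, 3)
```

View pics/c1.png

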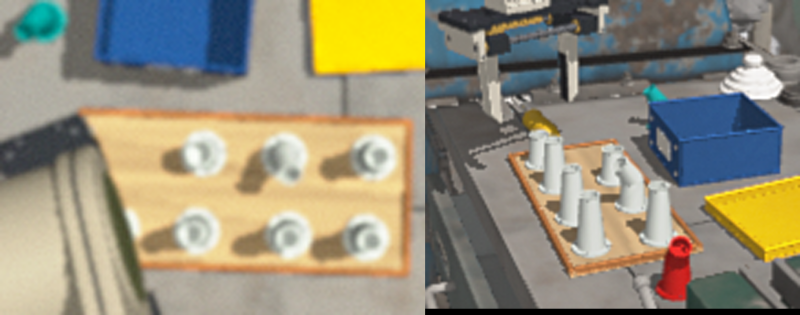

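The view shows the fingers (492,120) and (570,100) straddling the front-left short spout at (537,145), with clear room around them. Next I descend.

```bash
python3 -m handwheel '[[0.3,-0.2,-1,0,0],[0,0,-1.5,0,0],[0,0,-1.5,0,0],[0,0,-1.5,0,0],[0,0,0,0,0]]'
```

```text
t: 2.33
tool_pos: [0.4221, 0.178, 0.2078]
orientation: [-1.789, -2.58, 0.004]
force: [-0.6, 0.3, 0.0]
opening: 0.0932
gripper_force: 0.0
```

```bash
python3 -m handwheel '[[0,0,-0.2,0,0.5],[0,0,0,0,1],[0,0,0,0,1],[0,0,0,0,1],[0,0,0,0,1],[0,0,0,0,1],[0,0,0,0,1]]' 20
```

```text
t: 3.2
tool_pos: [0.4231, 0.1783, 0.2077]
orientation: [-1.79, -2.581, -0.0]
force: [-0.1, 0.6, 0.0]
opening: 0.0273
gripper_force: 0.1
```

```bash
python3 -m handwheel '[[0,0,0,0,1],[0,0,0,0,1],[0,0,1,0,1],[0,0,2,0,1]]'
```

```text
t: 3.7
tool_pos: [0.4226, 0.1781, 0.2377]
orientation: [-1.79, -2.58, 0.002]
force: [0.3, -0.8, -0.8]
opening: 0.0264
gripper_force: 19.9
```

```bash
python3 -m handwheel '[[0,0,5.5,0,1],[3,-0.5,1,0,1],[4.5,-0.9,0,0,1],[4.5,-0.9,0,0,1],[4.5,-0.9,0,0,1],[3.6,-0.6,0,0,1],[0,0,0,0,1],[0,0,0,0,1]]'
```

```text
t: 4.7
tool_pos: [0.6237, 0.1404, 0.3027]
orientation: [-1.79, -2.581, 0.001]
force: [0.3, 0.2, -1.4]
opening: 0.0262
gripper_force: 19.9
```

```bash
python3 -m handwheel '[[0,0,-3,0,1],[0,0,-3,0,1],[0,0,-2,0,1],[0,0,0,0,1],[0,0,0,0,0.45],[0,0,0,0,0.45],[0,0,0,0,0.45]]'
```

```text
t: 5.58
tool_pos: [0.6246, 0.1404, 0.224]
orientation: [1.79, 2.58, 0.002]
force: [0.1, -0.0, 0.8]
opening: 0.0496
gripper_force: 0.0
```

```bash
python3 -m handwheel '[[0,0,4,0,0.45],[0,0,4,0,0.45],[-3.4,-1,0,0.148,0.25],[-3.4,-1,0,0.148,0.25],[-3.4,-1,0,0.148,0.25],[-3.4,-1,0,0,0.25],[0,0,0,0,0.25],[0,0,0,0,0.25]]'; python3 -c "
from plant import read_camera
import cv2
im=read_camera('scene')[110:260,130:330,::-1];cv2.imwrite('pics/c2.png',cv2.resize(im,None,fx=4,fy=4,interpolation=2))"
```

```text
t: 6.58
tool_pos: [0.4888, 0.1004, 0.3037]
orientation: [1.178, 2.91, 0.002]
force: [-0.3, 0.4, 0.5]
opening: 0.07
gripper_force: 0.0
```

View pics/c2.png

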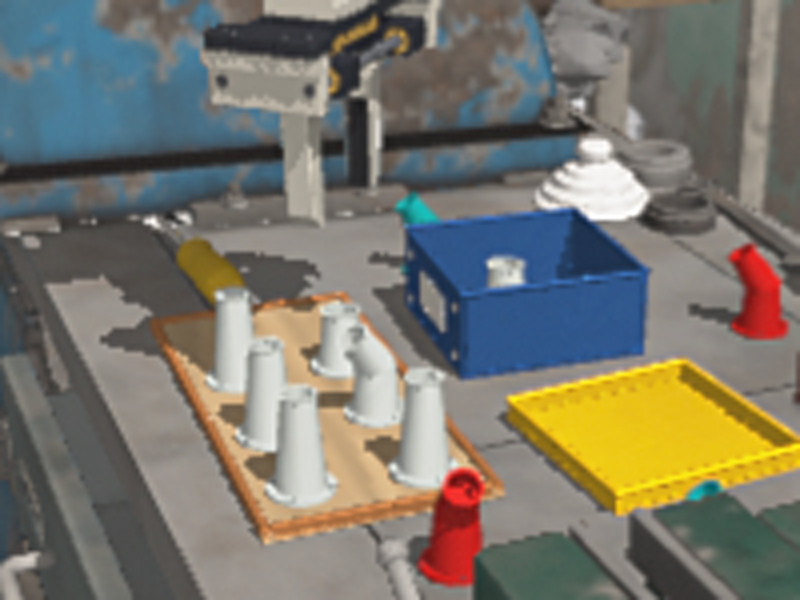

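The first short spout stands in the bin at (505,270). The second is on the board at (337,340) and the bent one at (372,375). I'll descend on the second short.

```bash
python3 -m handwheel '[[0,0,-4,0,0.25],[0,0,-2.4,0,0.25],[0,0,-1.5,0,0.25],[0,0,-1.5,0,0.25],[0,0,-0.4,0,0.25],[0,0,0,0,0.25],[0,0,0,0,1],[0,0,0,0,1],[0,0,0,0,1],[0,0,0,0,1]]' && python3 -m handwheel '[[0,0,0,0,1],[0,0,0,0,1],[0,0,0,0,1]]'
```

```text
t: 7.88
tool_pos: [0.4881, 0.1003, 0.2049]
orientation: [1.178, 2.912, 0.0]
force: [-0.2, 0.1, 0.1]
opening: 0.0342
gripper_force: 0.0
t: 8.25
tool_pos: [0.4881, 0.1003, 0.2048]
orientation: [1.178, 2.912, 0.0]
force: [0.8, 0.8, 1.2]
opening: 0.0272
gripper_force: 20.0
```

```bash
python3 -m handwheel '[[0,0,2,0,1],[0,0,4,0,1],[0,0,4,0,1],[3.45,-0.3,0,-0.18,1],[3.45,-0.3,0,-0.18,1],[3.45,-0.2,0,-0.18,1],[3.4,-0.2,0,-0.18,1],[0,0,0,0,1],[0,0,0,0,1]]'
```

```text
t: 9.38
tool_pos: [0.625, 0.0903, 0.304]
orientation: [-2.125, -2.312, 0.002]
force: [0.0, -0.3, -0.6]
opening: 0.0271
gripper_force: 19.9
```

```bash
python3 -m handwheel '[[0,0,-3,0,1],[0,0,-3,0,1],[0,0,-2,0,1],[0,0,0,0,1],[0,0,0,0,0.45],[0,0,0,0,0.45],[0,0,0,0,0.45],[0,0,4,0,0.45],[0,0,4,0,0.45],[0,0,0,0,0.35]]'; python3 -c "
from plant import readout
print(readout.read_state()['q'])"
```

```text
t: 10.62
tool_pos: [0.6273, 0.0904, 0.3101]
orientation: [2.124, 2.306, 0.01]
force: [1.3, -0.5, -0.4]
opening: 0.057
gripper_force: 0.0
[ 6.22600974e-02  2.75477479e-01  1.49809095e+00 -1.78980408e-05
  1.35937515e+00 -1.97963198e-02]
```

```bash
python3 -m handwheel '[[-2,-0.9,0,-0.187,0.35],[-2,-0.9,0,-0.187,0.35],[-2,-0.9,0,-0.187,0.35],[-2,-0.9,0,-0.187,0.35],[-2,-0.9,0,-0.187,0.35],[-2,-0.9,0,-0.187,0.35],[-2.1,-0.8,0,-0.187,0.35],[0,0,0,0,0.35],[0,0,0,0,0.35]]'; python3 -c "
from plant import read_camera
import cv2
im=read_camera('scene')[110:260,130:330,::-1];cv2.imwrite('pics/c3.png',cv2.resize(im,None,fx=4,fy=4,interpolation=2))"
```

```text
t: 11.75
tool_pos: [0.4849, 0.0284, 0.3047]
orientation: [-3.094, -0.543, -0.001]
force: [-0.3, 0.1, 0.0]
opening: 0.0607
gripper_force: 0.0
```

View pics/c3.png

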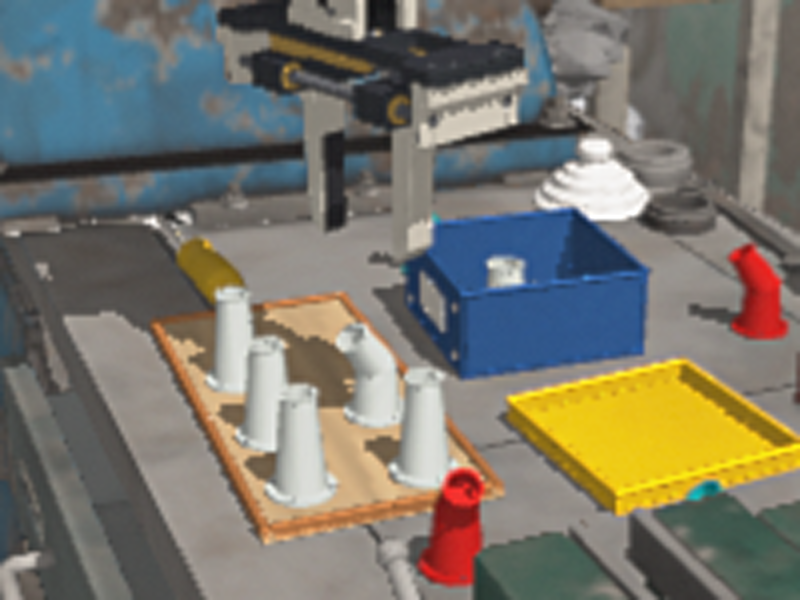

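The bent spout stands at (372,375) with its nose pointing left, and the fingers at (325,220) and (415,240) are set across it. I'll descend and grip.

```bash
python3 -m handwheel '[[0.1,0,-4,0,0.35],[0,0,-2.4,0,0.35],[0,0,-1.5,0,0.35],[0,0,-1.5,0,0.35],[0,0,-1,0,0.35],[0,0,0,0,0.35]]' && python3 -m handwheel '[[0,0,-0.1,0,1],[0,0,0,0,1],[0,0,0,0,1],[0,0,0,0,1],[0,0,0,0,1],[0,0,0,0,1]]'
```

```text
t: 12.55
tool_pos: [0.4854, 0.0283, 0.2002]
orientation: [-3.095, -0.538, 0.002]
force: [-0.6, 0.2, 0.3]
opening: 0.0603
gripper_force: 0.0
t: 13.3
tool_pos: [0.4857, 0.0283, 0.2]
orientation: [3.095, 0.537, 0.001]
force: [-0.7, 0.1, 2.9]
opening: 0.0279
gripper_force: 20.0
```

```bash
python3 -m handwheel '[[0,0,1.5,0,1],[0,0,4,0,1],[0,0,4.5,0,1],[2.8,-1.8,0,0,1],[2.8,-1.8,0,0,1],[2.8,-1.8,0,0,1],[2.8,-1.8,0,0,1],[2.9,-1.8,0,0,1],[0,0,0,0,1],[0,0,0,0,1]]' && python3 -m handwheel '[[0,0,-3,0,1],[0,0,-3,0,1],[0,0,-2,0,1],[0,0,-1,0,1],[0,0,-0.5,0,1],[0,0,0,0,1],[0,0,0,0,1]]'
```

```text
t: 14.55
tool_pos: [0.6261, -0.0614, 0.2998]
orientation: [-3.095, -0.537, 0.001]
force: [-0.4, 0.4, -1.1]
opening: 0.0275
gripper_force: 19.9
t: 15.42
tool_pos: [0.6271, -0.0618, 0.2058]
orientation: [3.095, 0.537, 0.002]
force: [-0.9, 0.9, -0.4]
opening: 0.0279
gripper_force: 19.9
```

```bash
python3 -m handwheel '[[0,0,-0.3,0,1],[0,0,-0.3,0,1],[0,0,0,0,1],[0,0,0,0,1]]'; python3 -m handwheel '[[0,0,-0.1,0,1],[0,0,-0.1,0,1],[0,0,0,0,1]]'
```

```text
t: 15.92
tool_pos: [0.6265, -0.0617, 0.1987]
orientation: [-3.095, -0.537, 0.0]
force: [-0.5, 1.3, -0.6]
opening: 0.0274
gripper_force: 19.9
t: 16.3
tool_pos: [0.6267, -0.0617, 0.1971]
orientation: [3.095, 0.537, 0.0]
force: [-1.5, 0.5, 2.8]
opening: 0.0276
gripper_force: 20.1
```

Contact at the expected height (force +2.8 N). I'll release and retreat upward.

```bash
python3 -m handwheel '[[0,0,0,0,0.8],[0,0,0,0,0.5],[0,0,0,0,0.45],[0,0,0,0,0.45],[0,0,2,0,0.45],[0,0,4,0,0.45],[0,0,5,0,0.45],[0,0,6,0,0.45],[0,0,0,0,0.45],[0,0,0,0,0.45]]'; python3 -m handwheel '[[-4,0,2,0,0.45],[-5,0,0,0,0.45],[-5,0,0,0,0.45],[0,0,0,0,0.45],[0,0,0,0,0.45]]'; python3 -c "
from plant import read_camera
import cv2,numpy as np
a=read_camera('scene')[110:260,130:330,::-1];b=read_camera('top')[120:270,165:365,::-1]
cv2.imwrite('pics/c4.png',np.vstack([cv2.resize(x,None,fx=4,fy=3.99,interpolation=2)[:300+300*i][-300:] if 0 else cv2.resize(x,(400*1,300),interpolation=2) for i,x in enumerate([a,b])]).repeat(1,0))"
```

```text
t: 17.55
tool_pos: [0.6266, -0.0617, 0.3681]
orientation: [3.095, 0.537, 0.003]
force: [-0.8, -0.2, -0.1]
opening: 0.0511
gripper_force: 0.0
t: 18.18
tool_pos: [0.4865, -0.0617, 0.3862]
orientation: [-3.095, -0.537, 0.001]
force: [0.1, 0.5, 0.1]
opening: 0.0512
gripper_force: 0.0
```

View pics/c4.png

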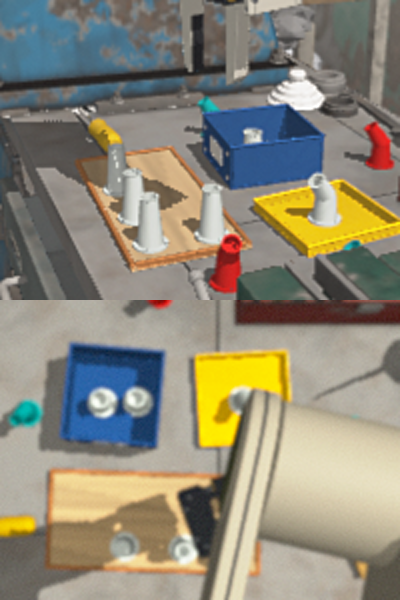

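Both short spouts are in the blue bin at (102,403) and (137,402). The bent one stands upright in the yellow tray at (322,200). The four good spouts are still standing on the board and the arm is clear, so I'll hand in.

```bash
python3 -c "
from plant import job
print(job.close_job())"
```

```text
the job is handed in; nothing more can be done
None
```

I put both short spouts in the blue scrap bin, stood the bent one upright in the yellow tray, left the four good ones standing, and handed the job in after about 18 s with no sign of a disturbed matchbox or screwdriver.

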